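# Tip the block over into the taped outline

### The job

The hot saucepan needs a rest on the worktop, at the place marked out with masking tape. Pushing it only from outside, without gripping it, putting the fingers round it or lifting it, slide the standing wooden block towards the outline while it stays upright, then push it over near its top so that it comes down flat on its broad face inside the tape outline (on the tape is fine, past its outer edge is not). It must fall into place, not be shoved in lying down; leave the glass, spice jar, tin and carton round it undisturbed.

Things in the scene. Friction and masses are not known exactly. Their poses are not given: they have to be found in the camera images.
- outline_centre (a point): centre of a rectangle marked on the worktop with pale masking tape, too thin to feel. Tape 15 mm wide; outer edges 140 mm along the outline's x and 198 mm along its y, inner edges 110 x 168 mm. Fixed; its x axis points from the block's side across the outline, away from the robot (within 0.45 rad of world x)
- block: plain brown hardwood block standing on its long narrow edge: 40 mm thick (x), 135 mm long (y), 78 mm high (z), solid, 0.25 to 0.5 kg; origin at the centre of its underside. Starts 130 to 175 mm from the outline's centre on its -x side (the robot's side), broad faces square to the outline's x within 0.15 rad, its middle within 10 mm of the outline's centre line
- block_centre (a point): centre of the block, axes as the block's; 39 mm up as it stands, 20 mm up when it lies on a broad face. Pushed near its foot, the block slides upright; pushed near its top edge, it tips about the far lower edge, and its centre comes down about 59 mm beyond where it stood. Friction varies
- block_foot_left (a point): mid-thickness of the block at the left end of its lower edge: 67.5 mm to the left of the block's middle (its own y = +0.0675), at the foot, on the worktop as it stands
- block_foot_right (a point): mid-thickness of the block at the right end of its lower edge: 67.5 mm to the right of the block's middle (its own y = -0.0675), at the foot, on the worktop as it stands
- block_head_left (a point): mid-thickness of the block at the left end of its upper edge: 67.5 mm to the left of the block's middle (its own y = +0.0675), at the top, 78 mm up as it stands
- block_head_right (a point): mid-thickness of the block at the right end of its upper edge: 67.5 mm to the right of the block's middle (its own y = -0.0675), at the top, 78 mm up as it stands
- glass: clear drinking glass, 77 mm across, 93 mm high, standing left of the outline; origin at the centre of its foot
- spice_jar: small white-capped spice jar, 47 mm across, 98 mm high, standing right of the outline; origin at the centre of its foot
- tin: low tin, 76 mm across, 58 mm high, standing to the right of the block; origin at the centre of its foot
- carton: small tea carton, 138 x 73 mm and 76 mm high, standing to the left of the block; origin at the centre of its underside
Not all that is in view belongs to the job. Several things look just like the tin: the one meant starts nearest to the robot's base.

How it is judged:
On the way:
1. the block, still upright, has been slid up to the outline (centres less than 110 mm apart) (horizontal distance between block_centre and outline_centre below 0.11 m and angle between block_centre's own z axis and vertical below 0.15 rad), for 0.1 s.
At the end, for the whole second after the job is handed in: The block lies at rest flat on a broad face on the worktop (within 5 degrees), all of it within the outer edge of the tape outline (2 mm allowed), and the four bystanders stand within 20 mm of where they were (angle between block_centre's own z axis and vertical between 1.48 and 1.66 rad and angle between block_centre's own y axis and vertical between 1.48 and 1.66 rad and height (world z) of block_centre below 0.026 m and x of block_foot_left in the frame of outline_centre between -0.072 and 0.072 m and y of block_foot_left in the frame of outline_centre between -0.101 and 0.101 m and x of block_foot_right in the frame of outline_centre between -0.072 and 0.072 m and y of block_foot_right in the frame of outline_centre between -0.101 and 0.101 m and x of block_head_left in the frame of outline_centre between -0.072 and 0.072 m and y of block_head_left in the frame of outline_centre between -0.101 and 0.101 m and x of block_head_right in the frame of outline_centre between -0.072 and 0.072 m and y of block_head_right in the frame of outline_centre between -0.101 and 0.101 m and distance of each of glass, spice_jar, tin, carton from where it was at the start of the episode below 0.02 m and angle between each of glass, spice_jar, tin, carton's own z axis and vertical below 0.2 rad); the robot touches nothing.
It fails at once if the block is gripped, or straddled by the fingers (the point between the finger pads comes inside the block) (x of the grasp point in the frame of block between -0.014 and 0.014 m and y of the grasp point in the frame of block between -0.06 and 0.06 m and z of the grasp point in the frame of block between 0.003 and 0.075 m).
It fails at once if the block is lifted or carried off the worktop (height (world z) of block_centre above 0.055 m or (angle between block_centre's own z axis and vertical between 1.4 and 1.74 rad and height (world z) of block_centre above 0.036 m)).
It fails at once if the block comes to lie outside the outline (more than about 10 mm past the tape) (angle between block_centre's own z axis and vertical above 1.5 rad and not (x of block_foot_left in the frame of outline_centre between -0.08 and 0.08 m and y of block_foot_left in the frame of outline_centre between -0.109 and 0.109 m and x of block_foot_right in the frame of outline_centre between -0.08 and 0.08 m and y of block_foot_right in the frame of outline_centre between -0.109 and 0.109 m and x of block_head_left in the frame of outline_centre between -0.08 and 0.08 m and y of block_head_left in the frame of outline_centre between -0.109 and 0.109 m and x of block_head_right in the frame of outline_centre between -0.08 and 0.08 m and y of block_head_right in the frame of outline_centre between -0.109 and 0.109 m)).
It fails at once if a bystander (glass, spice jar, tin or carton) is knocked over or moved by more than 20 mm (distance of any of glass, spice_jar, tin, carton from where it was at the start of the episode above 0.02 m or angle between any of glass, spice_jar, tin, carton's own z axis and vertical above 0.3 rad).
It also fails if it takes over 40 s, if anything falls off the work surface, if the arm or the gripper's body presses on something with over 40 N, if the wrist force passes 120 N, or if a joint passes its speed limit or range.

### The arm

A 6-joint arm with a two-finger parallel gripper is mounted at the origin on a cart in front of the work surface, level with it; the furniture and walls round the work are solid. World frame = base frame: x ahead of the robot, y to its left, z up, the work surface at z = 0. Lengths are in m, angles in rad, forces in N, time in s.
With the tool pointing down it reaches from about 0.3 to 0.875 m from the base axis. Payload 6.4 kg.
Tool frame: the origin (TCP) lies between the finger pads; the fingertips stand ctrl.tip_extent ahead of it and the grasp point (between the pads) is the TCP (ctrl.tip_extent is the distance from the TCP to the fingertips, in m); z points along the fingers, y is the line along which they close (so a half turn about z gives the same grasp; the last joint's range is limited). The gripper opens to 85 mm and grips with 20 to 120 N. Pads are 22 mm wide; open, the fingers measure 114 mm over their backs; the gripper's body (76 mm by 85 mm) begins 54 mm behind the grasp point. The pads swing forward as they close: fully open they stand 13 mm farther back than shut.
Start: joints at [1.117, 0.181, 1.607, -0, 1.354, -0.206], TCP at [0.141, 0.557, 0.25] pointing down, gripper open.
Joint ranges: [-2.99, 2.99], [-0.89, 2.07], [0.3, 2.58], [-1.14, 4.28], [0, 2.63], [-3.12, 3.12]. Speed limits (rad/s): [2.57, 2.57, 3.01, 3.14, 3.14, 3.14].

### API

Orientations are given as a unit quaternion [w, x, y, z].
In Python, from bench import ctrl gives the robot as it stands.
- The arm moves only by the tool send_rows, never from a script. Its arguments are lists of equal length, an entry for each row: "dr": the turn, a rotation vector about the tool's x, y, z in units of 6 degrees (1.0 is 6 degrees), a list of three; "xyz": the shift along the tool's x, y, z in cm, a list of three; "jaw": the opening in per cent of the stroke, from 0 (shut) to 100 (fully open). In form: {"dr": [[wx, wy, wz], ...], "xyz": [[dx, dy, dz], ...], "jaw": [jaw, ...]}. A call has exactly 8 rows; each row is the pose to reach, as a shift and turn from the pose commanded when the call began, along the tool's axes at that moment; what a row does not reach only later rows make up. A row lasts 1/8 s, in which the tool goes at most 62.5 mm and 10.7 degrees, less where a joint would pass 70% of its speed; a pose out of reach is approached as far as the arm can. A call with a gripper value outside its range is refused whole. The fingers move at their own pace and stop on an object; the grip force is fixed at half the most. Time passes only in rows, so rows that repeat a pose let the fingers close, or fill a call up. It gives the time, the measured TCP pose, the force, the opening and the grip force at its end, in the units of the state.
- ctrl.get_obs(): the state, without advancing time (a new reading comes with each control period).
- ctrl.camera(name): name is "side" or "top" or "wrist"; returns the picture (480x640x3 uint8, red, green, blue); there is no depth.
- ctrl.calibration(name): a dict with "camera_matrix" (3x3 intrinsics, pixels), "world_from_camera" (4x4, takes a point from camera to world coordinates). Camera axes: x right, y up, looking along -z (the intrinsics and any distortion apply to the point x, -y, -z); pixel columns grow to the right and rows downward; lengths in m; the calibration is good to about 2 mm. A picture is of the moment at which its call begins: read the wrist's pose just before it. calibration takes no time and is no camera call; for the wrist camera it gives the pose at the moment of the call.
- ctrl.hand_in(): hands the job in; it is judged then, once.
The state is a dict: "time_s": time; "q": joint angles; "dq": joint speeds; "joint_efforts": joint torques, N m; "eef_pos": TCP position; "eef_rot": TCP orientation; "wrist_force": force on the tool from outside, world axes, zero at the start; "torque": the same for the moment, N m; "opening": opening from 0.0 (shut) to 1.0 (fully open); "grasp_force": force on a finger pad.
Only numpy, scipy, OpenCV 4.12 (cv2) and the standard library are available. Lean on these libraries where they do the work, as an engineer would, in place of code of your own. Each camera call takes 0.05 s, during which the arm holds its last target. There are 200 camera calls.

## Working session

There is one attempt and no reset: what is moved stays moved. The work goes in short steps, Python scripts to look and compute and a tool call to move; the robot and the scene stay as the last step left them, time stands still between calls to the robot, and variables do not carry over. Pictures are saved under pics/ and viewed, at most 10 in all, crops included, and the job is handed in when it is done.

Besides the shell and the picture viewer there is one more tool, called after "Emit:" as name(argument=value, ...), one argument or row to a line, values as JSON. send_rows: Moves the arm, as the interface text tells. Its arguments: {"type":"object","properties":{"dr":{"type":"array","items":{"type":"array","items":{"type":"number"}}},"xyz":{"type":"array","items":{"type":"array","items":{"type":"number"}}},"jaw":{"type":"array","items":{"type":"number"}}},"required":["dr","xyz","jaw"]}

```bash
mkdir -p pics
cat > h.py <<'E'
import numpy as np, cv2
from bench import ctrl
def snap(n,f):
    im=ctrl.camera(n); cv2.imwrite('pics/'+f,cv2.cvtColor(im,cv2.COLOR_RGB2BGR)); return im
def ray(n,u,v,z,cal=None):
    c=cal or ctrl.calibration(n); K=np.array(c['camera_matrix']); T=np.array(c['world_from_camera'])
    d=np.linalg.inv(K)@[u,v,1]; d=T[:3,:3]@[d[0],-d[1],-d[2]]; o=T[:3,3]
    return o+d*(z-o[2])/d[2]
def proj(n,p):
    c=ctrl.calibration(n); K=np.array(c['camera_matrix']); T=np.array(c['world_from_camera'])
    q=T[:3,:3].T@(np.array(p)-T[:3,3]); x=K@[q[0],-q[1],-q[2]]; return x[:2]/x[2]
E
python3 - <<'E'
from h import *
snap('top','top0.png');snap('side','side0.png')
for n in('top','side'): print({k:np.round(v,3).tolist() for k,v in ctrl.calibration(n).items() if k in('camera_matrix','world_from_camera')})
print(ctrl.tip_extent, {k:np.round(v,3) for k,v in ctrl.get_obs().items()})
E
```

```text
{'camera_matrix': [[446.803, 0.0, 324.224], [0.0, 446.803, 235.088], [0.0, 0.0, 1.0]], 'world_from_camera': [[0.019, 0.996, -0.084, 0.519], [-0.999, 0.016, -0.029, 0.054], [-0.027, 0.085, 0.996, 0.947], [0.0, 0.0, 0.0, 1.0]]}
{'camera_matrix': [[452.312, 0.0, 317.42], [0.0, 452.312, 237.348], [0.0, 0.0, 1.0]], 'world_from_camera': [[-0.994, 0.056, -0.097, 0.48], [-0.112, -0.554, 0.825, 0.78], [-0.008, 0.831, 0.557, 0.567], [0.0, 0.0, 0.0, 1.0]]}
0.019 {'time_s': np.float64(0.1), 'q': array([ 1.117,  0.181,  1.608, -0.   ,  1.354, -0.206]), 'dq': array([ 0.   , -0.002, -0.004, -0.001, -0.001,  0.001]), 'joint_efforts': array([ 1.0000e-03, -4.4587e+01, -3.5224e+01, -0.0000e+00,  4.0000e-03,
        0.0000e+00]), 'eef_pos': array([0.141, 0.557, 0.249]), 'eef_rot': array([-0.   ,  0.124,  0.992, -0.001]), 'wrist_force': array([ 0.782,  0.747, -0.198]), 'torque': array([-0.016,  0.032, -0.007]), 'grasp_force': np.float64(0.0), 'opening': np.float64(0.996)}
```

View pics/top0.png

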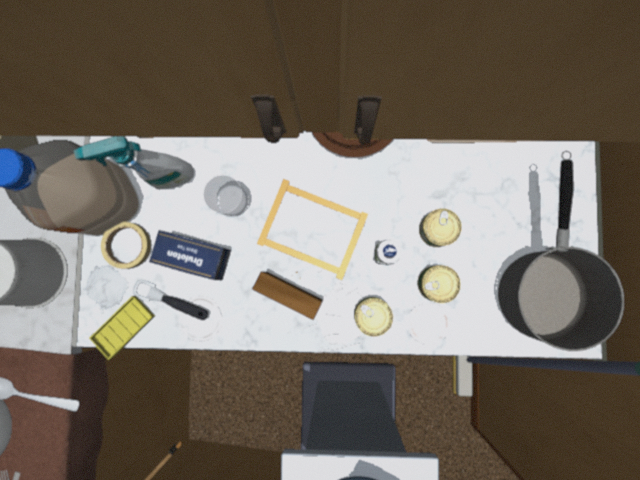

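View pics/side0.png

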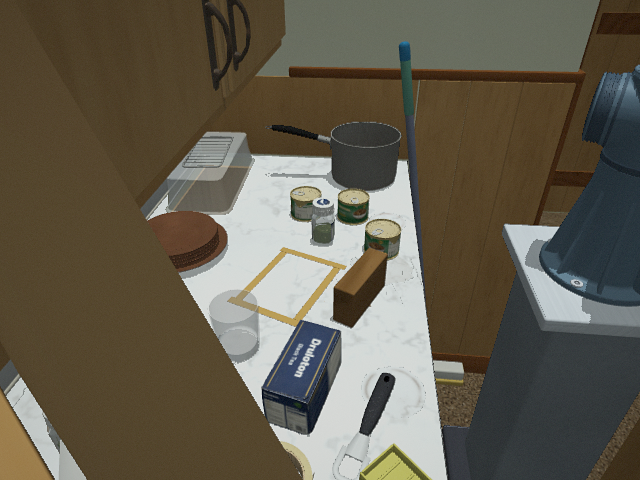

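Run:
```python
from h import *
im=cv2.imread('pics/top0.png')[170:350,200:400]
cv2.imwrite('pics/crop0.png',cv2.resize(im,None,fx=3.3,fy=3.3,interpolation=cv2.INTER_CUBIC)[:600])
hsv=cv2.cvtColor(cv2.imread('pics/top0.png'),cv2.COLOR_BGR2HSV)
def comp(lo,hi,box):
    m=cv2.inRange(hsv,lo,hi); k=np.zeros_like(m); a,b,c,d=box; k[b:d,a:c]=m[b:d,a:c]
    k=cv2.morphologyEx(k,cv2.MORPH_OPEN,np.ones((2,2)))
    n,l,s,_=cv2.connectedComponentsWithStats(k); i=1+s[1:,4].argmax()
    p=np.argwhere(l==i)[:,::-1].astype(np.float32); return cv2.minAreaRect(p)
t=comp((10,70,150),(30,255,255),(250,170,375,285)); bx=cv2.boxPoints(t); print(t,bx)
for p in bx: print(np.round(ray('top',*p,0),4))
b=comp((5,80,30),(20,255,160),(245,265,330,325)); bb=cv2.boxPoints(b); print(b,bb)
for p in bb: print(np.round(ray('top',*p,.078),4),np.round(ray('top',*p,.0),4))
```

```text
((313.25213623046875, 229.89645385742188), (92.28477478027344, 69.99906921386719), 22.671340942382812) [[257.18475 244.40628]
 [284.16553 179.81598]
 [369.31952 215.38663]
 [342.33875 279.97693]]
[0.5766 0.2236 0.    ]
[0.717  0.1696 0.    ]
[ 0.6425 -0.0142  0.    ]
[0.5046 0.0411 0.    ]
((288.0103454589844, 295.1278991699219), (67.08013916015625, 20.830148696899414), 26.995838165283203) [[253.39716 289.18344]
 [262.85248 270.62296]
 [322.62354 301.07236]
 [313.1682  319.63284]]
[0.4847 0.2142 0.078 ] [0.4816 0.2286 0.    ]
[0.5209 0.1969 0.078 ] [0.5211 0.2098 0.    ]
[0.4646 0.0795 0.078 ] [0.4597 0.0818 0.    ]
[0.4289 0.097  0.078 ] [0.4208 0.1009 0.    ]
```

View pics/crop0.png

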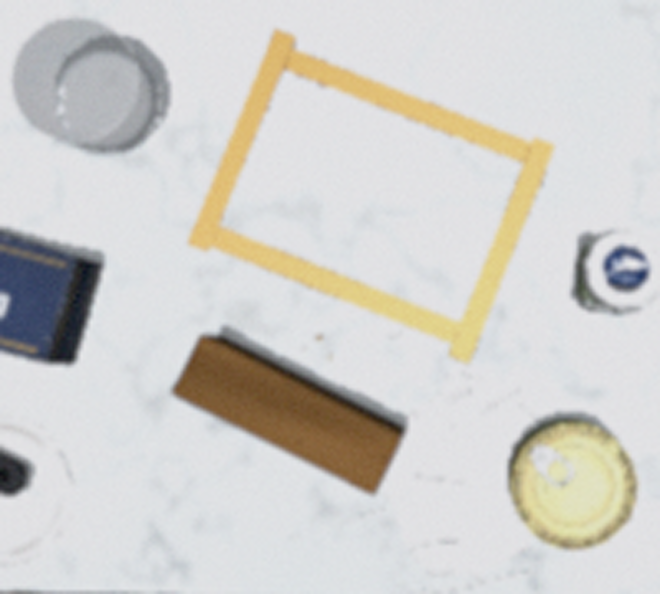

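```bash
cat >> h.py <<'E'
from scipy.spatial.transform import Rotation as Ro
C=np.array([.6102,.105,0]); TH=-.378
ex=np.array([np.cos(TH),np.sin(TH),0]); ey=np.array([-ex[1],ex[0],0])
def to(x,y,z,tilt,th=TH):
    o=ctrl.get_obs(); R=Ro.from_quat(o['eef_rot'],scalar_first=True)
    e=np.array([np.cos(th),np.sin(th),0]); f=np.array([-e[1],e[0],0]); t=np.radians(tilt)
    Z=np.array([0,0,-1])*np.cos(t)+e*np.sin(t); G=Ro.from_matrix(np.c_[np.cross(f,Z),f,Z])
    P=C+ex*x+ey*y+[0,0,z]
    print('dr',np.round(np.degrees((R.inv()*G).as_rotvec())/6,2),'xyz',np.round(R.inv().apply(P-o['eef_pos'])*100,2))
def where():
    o=ctrl.get_obs(); d=o['eef_pos']-C; print(o['time_s'],'outl',np.round([d@ex,d@ey,d[2]],4),np.round(o['wrist_force'],1),o['opening'])
E
python3 - <<'E'
from h import *
where(); to(-.225,-.01,.25,12); print(C-.225*ex-.01*ey)
print(ray('top',290,353,0))
E
```

```text
0.1 outl [-0.6031  0.2469  0.2495] [ 0.8  0.7 -0.2] 0.9964867385352039
dr [ 0.11 -2.    1.24] xyz [-3.415e+01 -3.038e+01 -2.000e-02]
[0.39739334 0.17874499 0.        ]
[0.3510645  0.14776278 0.        ]
```

Emit:
send_rows(
  dr=[
    [0, -0.3, 0.2],
    [0, -0.6, 0.4],
    [0, -0.9, 0.6],
    [0, -1.2, 0.8],
    [0.1, -1.5, 1.0],
    [0.1, -1.8, 1.1],
    [0.1, -2, 1.24],
    [0.1, -2, 1.24],
  ],
  xyz=[
    [-3, -2.7, 0],
    [-8, -7, 0],
    [-13, -11.5, 0],
    [-18, -16, 0],
    [-23, -20.5, 0],
    [-28, -25, 0],
    [-32, -28.5, 0],
    [-34.1, -30.4, 0],
  ],
  jaw=[100, 100, 100, 100, 100, 100, 100, 100],
)

```text
time_s: 1.1
eef_pos: [0.3976, 0.177, 0.2502]
eef_rot: [0.103, 0.188, 0.977, -0.018]
wrist_force: [1.1, 0.5, -0.0]
opening: 1.002
grasp_force: 0.0
```

Run:
```python
from h import *
where(); to(-.225,-.01,.028,12)
```

```text
1.1 outl [-0.2242 -0.0115  0.2502] [ 1.1  0.5 -0. ] 1.0016521379111598
dr [ 0.03  0.01 -0.02] xyz [ 4.71  0.09 21.71]
```

Emit:
send_rows(
  dr=[
    [0, 0, 0],
    [0, 0, 0],
    [0, 0, 0],
    [0, 0, 0],
    [0, 0, 0],
    [0, 0, 0],
    [0, 0, 0],
    [0, 0, 0],
  ],
  xyz=[
    [0.9, 0, 4],
    [1.75, 0, 8],
    [2.6, 0.1, 12],
    [3.5, 0.1, 16],
    [4.2, 0.1, 19],
    [4.5, 0.1, 20.5],
    [4.6, 0.1, 21.2],
    [4.6, 0.1, 21.2],
  ],
  jaw=[100, 100, 100, 100, 100, 100, 100, 100],
)

```text
time_s: 2.1
eef_pos: [0.3967, 0.1809, 0.0332]
eef_rot: [0.103, 0.187, 0.977, -0.018]
wrist_force: [0.4, 0.7, -0.2]
opening: 0.996
grasp_force: 0.0
```

Run:
```python
from h import *
where(); im=snap('side','s1.png')
b=cv2.imread('pics/s1.png')[200:380,280:480]; cv2.imwrite('pics/s1c.png',cv2.resize(b,None,fx=3.3,fy=3.3,interpolation=cv2.INTER_CUBIC)[:594])
```

```text
2.1 outl [-0.2265 -0.0082  0.0332] [ 0.4  0.7 -0.2] 0.9962596391245225
```

View pics/s1c.png

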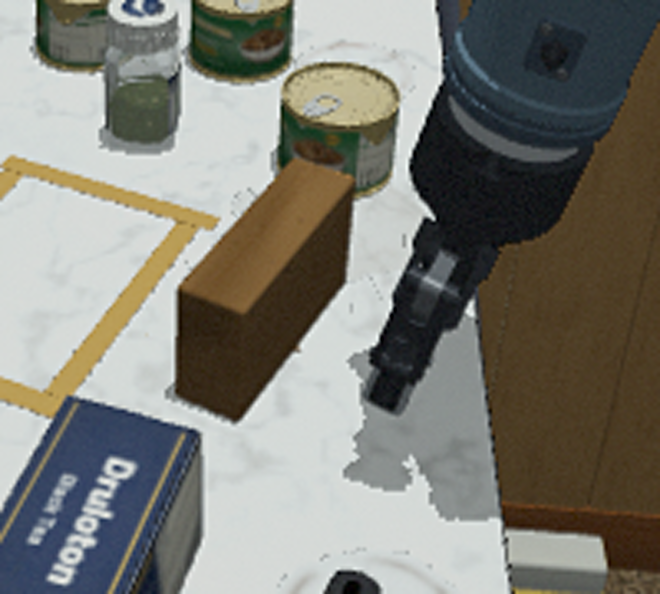

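Run:
```python
from h import *
to(-.19,-.009,.025,12); to(-.15,-.009,.025,12)
```

```text
dr [ 0.03  0.   -0.  ] xyz [-3.35 -0.11  1.6 ]
dr [ 0.03  0.   -0.  ] xyz [-7.26 -0.11  2.44]
```

Emit:
send_rows(
  dr=[
    [0, 0, 0],
    [0, 0, 0],
    [0, 0, 0],
    [0, 0, 0],
    [0, 0, 0],
    [0, 0, 0],
    [0, 0, 0],
    [0, 0, 0],
  ],
  xyz=[
    [-1.7, -0.1, 0.9],
    [-3.3, -0.1, 1.6],
    [-4.1, -0.1, 1.77],
    [-4.9, -0.1, 1.94],
    [-5.7, -0.1, 2.1],
    [-6.5, -0.1, 2.28],
    [-7.2, -0.1, 2.43],
    [-7.2, -0.1, 2.43],
  ],
  jaw=[100, 100, 100, 100, 100, 100, 100, 100],
)

```text
time_s: 3.15
eef_pos: [0.4675, 0.1521, 0.0248]
eef_rot: [0.104, 0.187, 0.977, -0.018]
wrist_force: [0.1, -0.6, -0.1]
opening: 1.0
grasp_force: 0.0
```

Run:
```python
from h import *
where(); to(-.15,-.009,.025,12); to(-.10,-.009,.025,12); im=snap('side','s2.png')
a=cv2.imread('pics/s2.png')[190:370,240:440]
b=ctrl.camera('top')[170:350,200:400][:,:,::-1]
cv2.imwrite('pics/s2c.png',cv2.resize(np.hstack([a,b]),None,fx=2,fy=2,interpolation=cv2.INTER_CUBIC))
```

```text
3.15 outl [-0.15   -0.0089  0.0248] [ 0.1 -0.6 -0.1] 0.9997729873106939
dr [ 0.03  0.01 -0.01] xyz [-0.01 -0.01 -0.02]
dr [ 0.03  0.01 -0.01] xyz [-4.9  -0.01  1.02]
```

View pics/s2c.png

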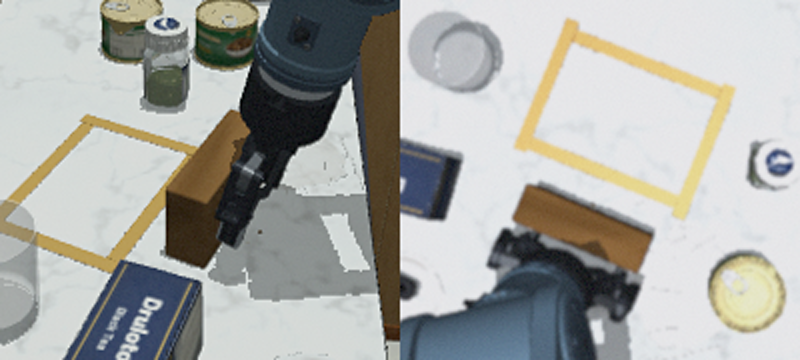

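Run:
```python
from h import *
for p in ((263.5,262.5),(327.5,286.5)):
    d=ray('top',*p,.078)-C; print(d@ex,d@ey)
```

```text
-0.10191597909089628 0.05756324024709678
-0.0965214096872907 -0.07538385117338368
```

Emit:
send_rows(
  dr=[
    [0, 0, 0],
    [0, 0, 0],
    [0, 0, 0],
    [0, 0, 0],
    [0, 0, 0],
    [0, 0, 0],
    [0, 0, 0],
    [0, 0, 0],
  ],
  xyz=[
    [-0.7, 0, 0.14],
    [-1.5, 0, 0.3],
    [-2.4, 0, 0.49],
    [-3.3, 0, 0.68],
    [-4.2, 0, 0.86],
    [-4.9, 0, 1.0],
    [-5.3, 0, 1.1],
    [-5.5, 0, 1.14],
  ],
  jaw=[100, 100, 100, 100, 100, 100, 100, 100],
)

```text
time_s: 4.25
eef_pos: [0.519, 0.1315, 0.0249]
eef_rot: [0.103, 0.187, 0.977, -0.018]
wrist_force: [-3.1, 0.4, 1.7]
opening: 1.002
grasp_force: 1.2
```

Run:
```python
from h import *
where(); to(-.13,-.009,.025,12); to(-.13,-.009,.075,12);im=snap('side','s3.png')
a=cv2.imread('pics/s3.png')[190:370,240:440]
b=ctrl.camera('top')[170:350,200:400][:,:,::-1]
cv2.imwrite('pics/s3c.png',cv2.resize(np.hstack([a,b]),None,fx=2,fy=2,interpolation=cv2.INTER_CUBIC))
```

```text
4.25 outl [-0.0946 -0.009   0.0249] [-3.1  0.4  1.7] 1.0020701544021067
dr [ 0.03 -0.   -0.01] xyz [ 3.46  0.   -0.75]
dr [ 0.03 -0.   -0.01] xyz [ 2.42  0.02 -5.64]
```

View pics/s3c.png

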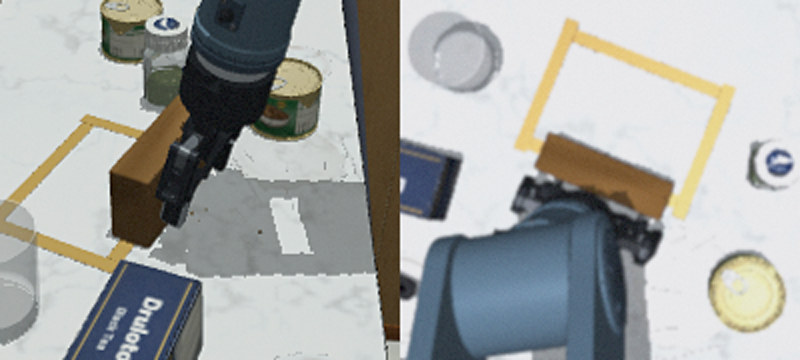

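Run:
```python
from h import *
for p in ((275,236),(337,260.5)):
    d=ray('top',*p,.078)-C; print(d@ex,d@ey)
for z in(0,.01,.02,.03):
    d=ray('side',326,301,z)-C; print(z,d@ex,d@ey)
```

```text
-0.04566692082559275 0.057269110416881173
-0.043115035096695106 -0.07304227037985558
0 -0.08232010579340543 0.01547312515615118
0.01 -0.08739275891670754 0.025420832311090925
0.02 -0.09246541204000966 0.03536853946603067
0.03 -0.09753806516331187 0.04531624662097037
```

Emit:
send_rows(
  dr=[
    [0, 0, 0],
    [0, 0, 0],
    [0, 0, 0],
    [0, 0, 0],
    [0, 0, 0],
    [0, 0, 0],
    [0, 0, 0],
    [0, 0, 0],
  ],
  xyz=[
    [1.2, 0, -0.26],
    [2.4, 0, -0.52],
    [3.5, 0, -0.75],
    [3.5, 0, -0.75],
    [3.2, 0, -2.2],
    [2.8, 0, -3.9],
    [2.5, 0, -5.4],
    [2.5, 0, -5.4],
  ],
  jaw=[100, 100, 100, 100, 100, 100, 100, 100],
)

```text
time_s: 5.35
eef_pos: [0.4872, 0.1447, 0.0745]
eef_rot: [0.105, 0.187, 0.977, -0.018]
wrist_force: [-0.8, 0.4, -0.5]
opening: 1.001
grasp_force: 0.0
```

Run:
```python
from h import *
where();to(-.1,-.009,.075,12);to(-.075,-.009,.075,12)
```

```text
5.35 outl [-0.1289 -0.0085  0.0745] [-0.8  0.4 -0.5] 1.00141653098498
dr [ 0.05  0.03 -0.01] xyz [-2.84 -0.05  0.57]
dr [ 0.05  0.03 -0.01] xyz [-5.28 -0.05  1.09]
```

Emit:
send_rows(
  dr=[
    [0, 0, 0],
    [0, 0, 0],
    [0, 0, 0],
    [0, 0, 0],
    [0, 0, 0],
    [0, 0, 0],
    [0, 0, 0],
    [0, 0, 0],
  ],
  xyz=[
    [-1.2, 0, 0.24],
    [-2.4, 0, 0.5],
    [-3.1, 0, 0.64],
    [-3.6, 0, 0.74],
    [-4.1, 0, 0.85],
    [-4.6, 0, 0.95],
    [-5.1, 0, 1.05],
    [-5.3, 0, 1.09],
  ],
  jaw=[100, 100, 100, 100, 100, 100, 100, 100],
)

```text
time_s: 6.35
eef_pos: [0.5363, 0.1245, 0.073]
eef_rot: [0.103, 0.187, 0.977, -0.018]
wrist_force: [0.1, 0.4, 0.4]
opening: 1.001
grasp_force: 0.4
```

Run:
```python
from h import *
where(); to(-.045,-.009,.075,12);to(-.12,-.009,.08,12);im=snap('side','s4.png')
a=cv2.imread('pics/s4.png')[190:370,240:440]
b=ctrl.camera('top')[170:350,200:400][:,:,::-1]
cv2.imwrite('pics/s4c.png',cv2.resize(np.hstack([a,b]),None,fx=2,fy=2,interpolation=cv2.INTER_CUBIC))
```

```text
6.35 outl [-0.0758 -0.0092  0.073 ] [0.1 0.4 0.4] 1.0008066596088225
dr [ 0.03  0.01 -0.01] xyz [-3.06  0.02  0.45]
dr [ 0.03  0.01 -0.01] xyz [ 4.17  0.02 -1.61]
```

View pics/s4c.png

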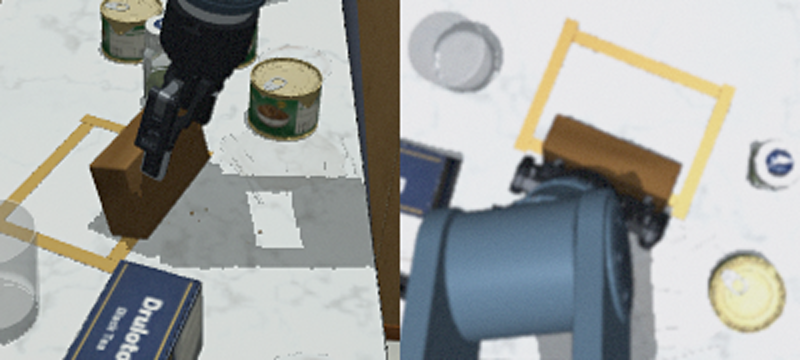

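Emit:
send_rows(
  dr=[
    [0, 0, 0],
    [0, 0, 0],
    [0, 0, 0],
    [0, 0, 0],
    [0, 0, 0],
    [0, 0, 0],
    [0, 0, 0],
    [0, 0, 0],
  ],
  xyz=[
    [-0.6, 0, 0.1],
    [-1.2, 0, 0.2],
    [-1.8, 0, 0.3],
    [-2.4, 0, 0.4],
    [-3.0, 0, 0.5],
    [-3.1, 0, 0.5],
    [-2.5, 0, 0.3],
    [-1.0, 0, 0],
  ],
  jaw=[100, 100, 100, 100, 100, 100, 100, 100],
)

```text
time_s: 7.45
eef_pos: [0.5444, 0.1211, 0.075]
eef_rot: [0.103, 0.187, 0.977, -0.018]
wrist_force: [-0.1, 0.0, -0.0]
opening: 1.0
grasp_force: 0.0
```

Run:
```python
from h import *
where(); im=snap('side','s5.png')
a=cv2.imread('pics/s5.png')[190:370,240:440]
b=ctrl.camera('top')[170:350,200:400][:,:,::-1]
cv2.imwrite('pics/s5c.png',cv2.resize(np.hstack([a,b]),None,fx=2,fy=2,interpolation=cv2.INTER_CUBIC))
```

```text
7.45 outl [-0.0671 -0.0093  0.075 ] [-0.1  0.  -0. ] 1.0002224235472812
```

View pics/s5c.png

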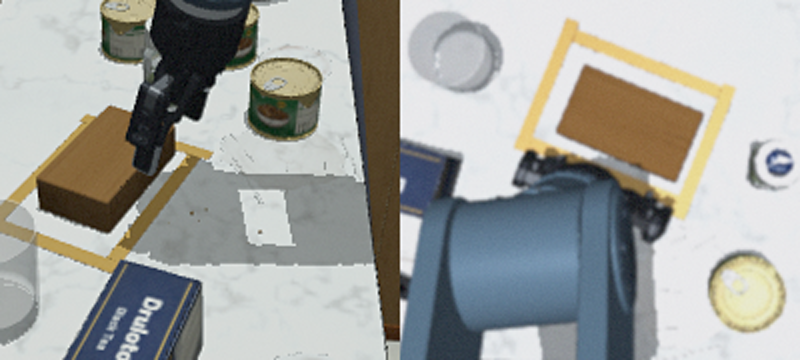

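The block lies flat inside the tape, with a margin on every side (right half of the picture, block corners about (587,66), (704,115), (675,182), (556,132)). I'll back off upward and hand in.

Emit:
send_rows(
  dr=[
    [0, 0, 0],
    [0, 0, 0],
    [0, 0, 0],
    [0, 0, 0],
    [0, 0, 0],
    [0, 0, 0],
    [0, 0, 0],
    [0, 0, 0],
  ],
  xyz=[
    [0.3, 0, -1.5],
    [0.6, 0, -3],
    [1, 0, -5],
    [1, 0, -7],
    [1, 0, -9],
    [1, 0, -10],
    [1, 0, -10],
    [1, 0, -10],
  ],
  jaw=[100, 100, 100, 100, 100, 100, 100, 100],
)

```text
time_s: 8.55
eef_pos: [0.5161, 0.1319, 0.1701]
eef_rot: [0.103, 0.187, 0.977, -0.018]
wrist_force: [0.2, 0.2, -0.6]
opening: 1.003
grasp_force: 0.0
```

```bash
python3 -c "
from h import *
where(); print(ctrl.hand_in())"
```

```text
8.55 outl [-0.0974 -0.0097  0.1701] [ 0.2  0.2 -0.6] 1.0033337921119754
the job is handed in; nothing more can be done
None
```

The block was slid upright to the outline and tipped over; the last pictures show it lying flat inside the tape with the bystanders undisturbed, and the job was handed in at about 8.6 s, with no verdict returned.

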